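# Stack the curd moulds and press them to the third click

## Task

Stack the two closed curd moulds that wait on the bench squarely onto the one already on the press bed, one upon the other, keeping them level. Then take the press lever by its black crossbar, bring it over and down onto the column until it has clicked three times and not a fourth, and finish while still holding it down at that third click, with the foot pressing on the top mould: the clicks do not lock and the lever springs up if you let go. Leave everything else on the bench where it stands.

Things in the scene. Friction and masses are not known exactly. Their poses are not given: they have to be found in the camera images.
- press: Stainless bench press for curd moulds, fixed. Origin: on the bench, below the bed's centre; z up. Base plate 134 mm (press x) by 250 mm (press y -90 to +160), 12 mm high. Two cheeks at press y +105 carry the lever, which swings in the press's y-z plane, over from the +y side and down towards -y. It starts raised, leaning back past upright, so the bed is open from above.
- press_bed (a point): Centre of the top face of the press's aluminium bed, 84 (x) by 116 (y) mm, 16 mm above the bench; axes as the press.
- press_hinge (a point): Lever hinge axis (along press x), midway between the cheeks, at press (0, +105, +100) mm.
- lever (a joint): Lever angle, rad: 0 leaning back on its stop, grows as it comes over and down; 1.95 level, 2.15 bottom stop. Starts at 0.15 to 0.40 and stays put there (friction 0.35 N m); let go when nearly level it sinks. The foot meets a three-mould column at about 1.73. Click crests at 1.78, 1.88, 1.98, 2.08; the notches reached by clicks 1 to 4 lie at 1.83, 1.93, 2.03, 2.13.
- click_roller: Small spring roller on the press's +x side, behind and above the hinge (origin in the press's mid plane). It clicks over pins on the lever's quadrant: at the crossbar every 21 mm the push rises by about 5 N within a few mm, then drops by 3 to 5 N, on a push that grows to 13 N at click 3 (peaks below 20 N). They do not lock: let go there, the lever springs back by two clicks.
- lever_grip (a point): Middle of the lever's crossbar: black sleeve, 18 mm thick, 84 mm long, along press x, between two flat arms 88 mm apart. It circles the hinge at radius 210 mm; at lever value q it is at angle 2.166 - q above the line from the hinge to press -y (at click 3: 208 mm to -y, 28 mm above the hinge). Pinch it from above, fingers closing along press y; it turns in the grip.
- foot: White round shoe, 50 mm wide, 7 mm thick, swivelling below a spring barrel on the lever, 105 mm from the hinge. The spring gives way up to 46 mm (700 N/m, 8 N preload): about 30 N at click 3. Origin: its swivel, 12 mm above its underside.
- mould_bed: Closed rectangular metal curd mould, flat clipped lid, drain slots in the sides, already on the press bed within 3 mm of its centre, long side along press y. 64 mm (its x) by 92 mm (its y) by 32 mm high, 0.24 kg. Origin: centre of its underside; z up.
- mould_a: The nearer of two like moulds waiting on the bench at the robot's right. 64 by 92 by 32 mm, 0.18 to 0.31 kg, origin at the centre of its underside, x along the short side. Grip it across its 64 mm.
- mould_b: The farther waiting mould; same size, mass and axes. Either may be stacked first.
- flask_large: Bystander: conical glass flask, 84 mm wide, 145 mm high, on the robot's left. Origin at the underside, as for all bystanders.
- flask_small: Bystander: conical glass flask, 67 mm wide, 116 mm high, beyond the press.
- cylinder: Bystander: slim measuring cylinder, 36 mm wide on a 64 mm foot, 208 mm high, right of the moulds.
- beaker: Bystander: glass beaker, 68 mm wide, 82 mm high, right of the moulds.
- rennet_jar: Bystander: brown jar, 52 mm wide, 75 mm high, on the near side, between press and moulds.
- tube_rack: Bystander: white test tube rack, 75 by 210 mm, tubes up to 117 mm high, at the back left.
- curd_spatula: Bystander: spatula with a wooden handle, 280 mm long, lying beyond the moulds.
Things that resemble listed ones, but are neither listed nor needed, are in the scene too. What is shaped like the mould_a but turquoise is not meant.

How it is judged:
By the outcome, as a careful person would: the job done as asked, in the order asked, and still so for the second after the job is handed in, while the arm keeps its last pose, push and grip.
It also fails if it takes over 70 s, if anything falls off the work surface, if the arm or the gripper's body presses on something with over 40 N, if the wrist force passes 120 N, or if a joint passes its speed limit or range.

## Robot

A 6-joint arm with a two-finger parallel gripper is mounted at the origin on the work surface. World frame = base frame: x ahead of the robot, y to its left, z up, the work surface at z = 0. Lengths are in mm, angles in degrees, forces in N, time in s.
With the tool pointing down it reaches from about 250 to 725 mm from the base axis. Payload 4 kg.
Tool frame: the origin (TCP) lies between the finger pads; the fingertips stand 14 mm ahead of it and the grasp point (between the pads) lies 5 mm behind it; z points along the fingers, y is the line along which they close (so a half turn about z gives the same grasp; the last joint's range is limited). The gripper opens to 85 mm and grips with 20 to 120 N. Pads are 22 mm wide; open, the fingers measure 114 mm over their backs; the gripper's body (76 mm by 85 mm) begins 54 mm behind the grasp point. The pads swing forward as they close: fully open they stand 13 mm farther back than shut.
Start: joints at [67.609, 13.785, 0.286, 76.501, 0, 90], TCP at [190.462, 462.303, 245.306] pointing down, gripper open.
Joint ranges: [-155.79, 155.79], [-60.16, 107.12], [-62.33, 73.08], [-114, 123.19], [-81.49, 82.49], [-180, 180]. Speed limits (degrees/s): [159.86, 159.86, 180, 180, 180, 180].

## Interface

Orientations are given as [roll, pitch, yaw] about the fixed x, y, z axes, in that order (R = Rz(yaw) Ry(pitch) Rx(roll)).
In Python, from cell import manip gives the robot as it stands. The module is installed in compiled form; this text tells all that it offers.
- The arm moves only by the shell command python3 -m handwheel 'ROWS'. ROWS is JSON, a list of rows, each a list of 3 entries, a list of its own where there are three numbers: the shift along the tool's x, y, z in units of 750 mm (1.0 is 750 mm), then the turn, a rotation vector about the tool's x, y, z in units of pi/2 rad (1.0 is pi/2 rad), then the opening, from 0 (shut) to 1 (fully open). A call has 1 to 5 rows; each row shifts and turns the commanded pose from where the row before left it, along the tool's axes as they then stand; what a row does not reach is not made up. A row lasts 1/8 s, in which the tool goes at most 62.5 mm and 10.7 degrees, less where a joint would pass 70% of its speed; a pose out of reach is approached as far as the arm can. A call with a number of a shift or a turn outside -1 to 1 is refused whole. A call with a gripper value outside its range is refused whole. The fingers move at their own pace and stop on an object; the grip force is fixed at half the most. Time passes only in rows, so rows that do not move let the fingers close. It gives the time, the measured TCP pose, the force, the opening and the grip force at its end, in the units of the state.
- manip.sense(): the state, without advancing time (a new reading comes with each control period).
- manip.capture(name): name is "side" or "top" or "wrist"; returns a dict with "img" (384x512x3 uint8, blue, green, red), "range_z" (384x512 float32, mm along the optical axis (not along the pixel's ray), 0 where there is no reading), "mtx" (3x3 intrinsics, pixels), "dist_coeffs" ([k1, k2, p1, p2, k3] as OpenCV has them; the pictures are not rectified), "world_to_cam" (4x4, takes a point from world to camera coordinates). Camera axes: x right, y down, z forward; pixel columns grow to the right and rows downward; lengths in mm; the calibration is good to about 2 mm. A picture is of the moment at which its call begins.
- manip.finish_job(): hands the job in; it is judged then, once.
The state is a dict: "clock": time; "qpos": joint angles; "joint_velocities": joint speeds; "joint_efforts": joint torques, N m; "ee_pos": TCP position; "tool_rot": TCP orientation; "force": force on the tool from outside, world axes, zero at the start; "wrist_torque": the same for the moment, N m; "finger_gap": finger opening in mm; "gripper_force": force on a finger pad.
Only numpy, scipy, OpenCV 4.12 (cv2) and the standard library are available. Lean on these libraries where they do the work, as an engineer would, in place of code of your own. Each camera call takes 0.05 s, during which the arm holds its last target. There are 200 camera calls.

## Working session

There is one attempt and no reset: what is moved stays moved. The work goes in short steps, Python scripts to look and compute and a shell command to move; the robot and the scene stay as the last step left them, time stands still between calls to the robot, and variables do not carry over. Pictures are saved under pics/ and viewed, at most 10 in all, crops included, and the job is handed in when it is done.

```bash
mkdir -p pics; python3 - <<'E'
from cell import manip
import cv2,numpy as np
s=manip.sense();print({k:np.round(v,2).tolist() for k,v in s.items()})
for n in("side","top"):
    c=manip.capture(n);np.savez(f"{n}0.npz",**c);cv2.imwrite(f"pics/{n}0.png",c["img"]);print(n,c["mtx"].round(1).tolist(),c["dist_coeffs"],c["world_to_cam"].round(3).tolist(),(c["range_z"]>0).mean())
E
```

```text
{'clock': 0.0, 'qpos': [67.61, 13.83, 0.21, 76.5, -0.0, 90.0], 'joint_velocities': [0.02, -0.06, 0.0, 0.1, 0.01, 0.06], 'joint_efforts': [-0.0, -37.23, 25.24, 0.02, -0.0, -0.0], 'ee_pos': [190.24, 461.74, 244.4], 'tool_rot': [-179.88, 0.0, 157.61], 'force': [-0.39, -1.16, -0.69], 'wrist_torque': [-0.04, -0.04, -0.06], 'gripper_force': 0.0, 'finger_gap': 85.19}
side [[434.6, 0.0, 258.6], [0.0, 434.6, 193.9], [0.0, 0.0, 1.0]] [0.03030059 0.         0.         0.         0.        ] [[0.743, -0.669, 0.02, -401.64], [-0.434, -0.505, -0.746, 330.724], [0.509, 0.546, -0.665, 1205.834], [0.0, 0.0, 0.0, 1.0]] 0.9942982991536459
top [[357.5, 0.0, 254.6], [0.0, 357.5, 192.8], [0.0, 0.0, 1.0]] [-0.0292968  0.         0.         0.         0.       ] [[0.009, -1.0, 0.019, -82.363], [-0.995, -0.011, -0.104, 526.461], [0.104, -0.018, -0.994, 1229.665], [0.0, 0.0, 0.0, 1.0]] 0.9960174560546875
```

View pics/top0.png

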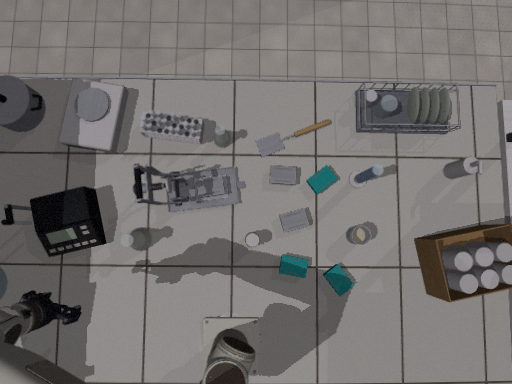

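View pics/side0.png

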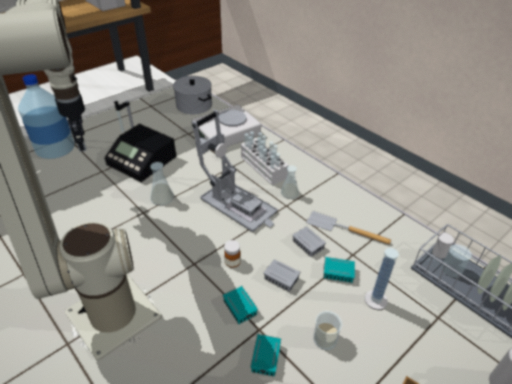

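The two grey blocks at top (283,175) and (294,220) fit the moulds. The four turquoise ones at (322,180), (293,266) and (338,280) are excluded by colour. The press is at about (203,188), with its raised crossbar at about (139,183). Next I'll measure and confirm in a crop.

```bash
cat > h.py <<'E'
import cv2,numpy as np
from cell import manip
def cloud(c):
    h,w=c["range_z"].shape
    uv=np.stack(np.meshgrid(np.arange(w),np.arange(h)),-1).reshape(-1,1,2).astype(np.float64)
    n=cv2.undistortPoints(uv,c["mtx"],c["dist_coeffs"]).reshape(h,w,2)
    z=c["range_z"].astype(float)
    P=np.dstack([n*z[...,None],z]); T=c["world_to_cam"]
    return (P-T[:3,3])@T[:3,:3]
def onplane(c,uv,z):
    n=cv2.undistortPoints(np.float64(uv).reshape(-1,1,2),c["mtx"],c["dist_coeffs"]).reshape(-1,2)
    T=c["world_to_cam"];o=-T[:3,:3].T@T[:3,3];d=np.c_[n,np.ones(len(n))]@T[:3,:3]
    return o+d*((z-o[2])/d[:,2])[:,None]
def rect(xy):
    (cx,cy),(w,h),a=cv2.minAreaRect(np.float32(xy))
    if w>h: w,h,a=h,w,a+90   # a: direction of short side
    return np.round([cx,cy,w,h,(a+90)%180-90],1)
E
python3 - <<'E'
from h import *
for n in("top","side"):
    c=dict(np.load(n+"0.npz"));P=cloud(c)
    seeds={"top":dict(a=(294,220),b=(283,175)),"side":dict(a=(282,274),b=(309,240))}[n]
    hsv=cv2.cvtColor(c["img"],cv2.COLOR_BGR2HSV)
    for k,(u,v) in seeds.items():
        w=P[v-3:v+4,u-3:u+4].reshape(-1,3).mean(0)
        m=(abs(P[...,2]-w[2])<5)&(np.hypot(P[...,0]-w[0],P[...,1]-w[1])<75)
        cs,_=cv2.findContours(m.astype(np.uint8),0,1);q=max(cs,key=cv2.contourArea)[:,0]
        print(n,k,w.round(1),rect(onplane(c,q,32)[:,:2]),hsv[v,u],len(q))
    if n=="top":
        # floor check, press heights
        print(P[200:240,255:270,2].mean())
        m=(P[...,2]>6)&(P[...,2]<16)&(abs(P[...,0]-P[188,203,0])<130)&(abs(P[...,1]-P[188,203,1])<180)
        for lo,hi in((8,14),(42,54)):
            m=(P[...,2]>lo)&(P[...,2]<hi);m[:,:160]=0;m[:,250:]=0;m[:160]=0;m[215:]=0
            print(lo,m.sum(),rect(P[m][:,:2]),P[m][:,:2].min(0),P[m][:,:2].max(0))
        m=(P[...,2]>200);m[:,:120]=0;m[:,170:]=0;m[:150]=0;m[210:]=0
        print("bar",P[m].mean(0),rect(P[m][:,:2]))
t=cv2.imread("pics/top0.png");s=cv2.imread("pics/side0.png")
A=cv2.resize(t[150:250,120:350],None,fx=3.4,fy=3,interpolation=2);B=cv2.resize(s[100:300,180:360],(266,296))
cv2.imwrite("pics/crop.png",np.vstack([A,np.hstack([cv2.resize(s[110:300,180:420],(379,300)),np.zeros((300,A.shape[1]-379,3),np.uint8)])]))
E
```

```text
top a [ 433.  -215.2   31.9] [ 434.5 -215.1   63.7   92.1   15.7] [120  15 123] 89
top b [ 591.2 -176.6   32.1] [ 593.7 -175.2   64.2   91.8   -3.4] [130  13 116] 83
10.030314964770811
8 908 [540.6 101.8 166.1 310.1  -1.5] [453.36042479 -50.92979426] [620.93300153 258.46792837]
42 501 [540.4 138.5  88.2 216.6   2.7] [493.46834866  29.45206228] [583.11350124 248.64858811]
bar [525.25451404 235.32227514 263.92995639] [454.5 128.2 104.3 370.1 -33.4]
side a [ 429.2 -225.5   30.4] [ 430.3 -221.2   68.    95.    15.5] [109  17 170] 85Traceback (most recent call last):
  File "<stdin>", line 9, in <module>
ValueError: max() iterable argument is empty
```

```bash
python3 - <<'E'
from h import *
c=dict(np.load("top0.npz"));P=cloud(c)
for v in range(168,210,4): print(v,P[v,170:250:5,2].round().astype(int).tolist())
m=(P[...,2]>200);m[:,:110]=0;m[:,175:]=0;m[:155]=0;m[210:]=0
n,l,st,ce=cv2.connectedComponentsWithStats(m.astype(np.uint8))
for i in range(1,n): q=P[l==i];print(st[i],q.mean(0).round(1),q.min(0).round(),q.max(0).round())
t=cv2.imread("pics/top0.png");s=cv2.imread("pics/side0.png")
A=cv2.resize(t[150:250,120:350],(782,340),interpolation=2)
B=cv2.resize(s[105:285,190:350],(231,260),interpolation=2);C=cv2.resize(s[180:240,190:290],(433,260),interpolation=2)
cv2.imwrite("pics/crop.png",np.vstack([A,np.hstack([B,C,np.zeros((260,782-664,3),np.uint8)])]))
E
```

```text
168 [1, 2, 2, -2, 0, 1, -2, 4, -2, 18, 17, 12, 11, 2, 6, 3]
172 [101, 114, -1, 18, 18, 11, 15, 13, 15, 13, 15, 13, 13, -1, 4, 3]
176 [49, 106, 117, 8, 16, 11, 13, 12, 17, 16, 47, 16, 13, 7, 1, -2]
180 [194, 109, 68, 46, 13, 17, 55, 49, 53, 44, 51, 12, 15, 21, 3, 5]
184 [199, 110, 21, 21, 11, 12, 48, 49, 47, 48, 45, 20, 16, 12, 9, -1]
188 [199, 105, 14, 7, 14, 18, 46, 50, 50, 52, 50, 19, 11, 12, -2, -1]
192 [205, 67, 13, 11, 16, 16, 48, 45, 46, 51, 50, 15, 15, 11, -3, 2]
196 [13, 65, 14, 17, 16, 10, 50, 46, 20, 16, 16, 19, 15, 13, 1, -2]
200 [15, 93, 69, 53, 18, 14, 13, 1279, 14, 16, 11, 12, 16, 15, 1, -4]
204 [11, 105, 108, 10, 15, 12, 11, 15, 12, 9, 15, 18, 12, 6, 0, 1279]
208 [16, 15, 14, 14, 1279, 19, 3, -2, -1, -5, 1, -4, 1, 3, -1, 3]
[126 155   1   1   1] [ 396.3  -55.  1279. ] [ 396.  -55. 1279.] [ 396.  -55. 1279.]
[139 161   1   1   1] [ 396.3  -55.  1279. ] [ 396.  -55. 1279.] [ 396.  -55. 1279.]
[162 160   1   1   1] [ 396.3  -55.  1279. ] [ 396.  -55. 1279.] [ 396.  -55. 1279.]
[172 160   1   1   1] [ 396.3  -55.  1279. ] [ 396.  -55. 1279.] [ 396.  -55. 1279.]
[132 163  39  41 696] [526.3 237.4 254.8] [396. -55. 200.] [ 591.  293. 1279.]
[122 166   1   1   1] [ 396.3  -55.  1279. ] [ 396.  -55. 1279.] [ 396.  -55. 1279.]
[154 174   1   1   1] [ 396.3  -55.  1279. ] [ 396.  -55. 1279.] [ 396.  -55. 1279.]
[117 197   1   1   1] [ 396.3  -55.  1279. ] [ 396.  -55. 1279.] [ 396.  -55. 1279.]
[110 206   1   1   1] [ 396.3  -55.  1279. ] [ 396.  -55. 1279.] [ 396.  -55. 1279.]
[127 206   1   1   1] [ 396.3  -55.  1279. ] [ 396.  -55. 1279.] [ 396.  -55. 1279.]
```

View pics/crop.png

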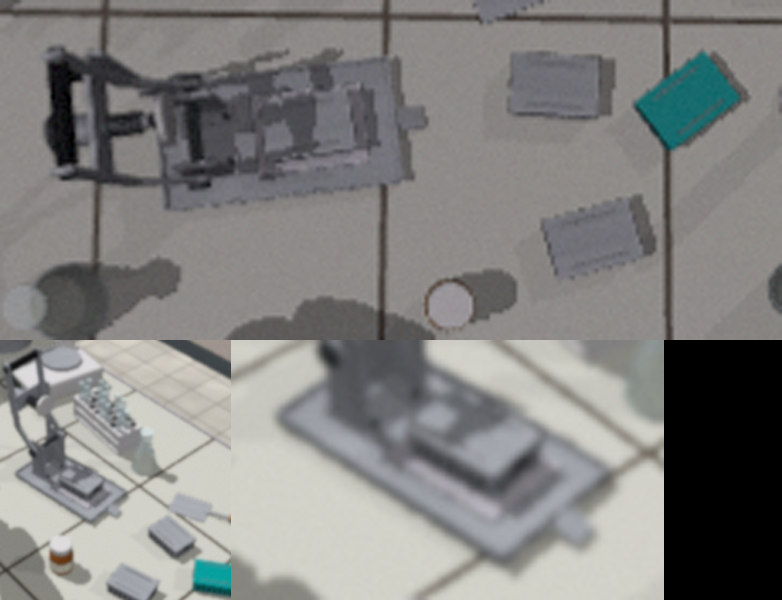

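The crop confirms it: mould_b is at crop (553,85), mould_a at (597,237), both grey with slots. The turquoise one at (690,98) is not meant. Next I'll measure the press.

```bash
cat >> h.py <<'E'
from scipy.spatial.transform import Rotation as Ro
def plan(pos,yaw,yawonly=True):
    """shift (units of 750mm, tool axes) and turn (units pi/2) from measured pose to a tool-down pose"""
    s=manip.sense();R=Ro.from_euler("xyz",s["tool_rot"],degrees=True);G=Ro.from_euler("xyz",[180,0,yaw],degrees=True)
    d=R.inv().apply(np.array(pos)-s["ee_pos"])/750;t=(R.inv()*G).as_rotvec()/(np.pi/2)
    return d.round(4),t.round(4)
E
python3 - <<'E'
from h import *
c=dict(np.load("top0.npz"));P=cloud(c)
print(onplane(c,[(120+u/3.4,150+v/3.4) for u,v in [(397,57),(410,180),(168,209)]],12).round(1).tolist())
m=(P[...,2]>39)&(P[...,2]<60);m[:,:195]=0;m[:,235:]=0;m[:165]=0;m[205:]=0
m=cv2.morphologyEx(m.astype(np.uint8),cv2.MORPH_OPEN,np.ones((3,3)))
n,l,st,ce=cv2.connectedComponentsWithStats(m);i=1+st[1:,4].argmax()
q=np.argwhere(l==i)[:,::-1];print(st[i],rect(onplane(c,q,48)[:,:2]))
w=manip.capture("wrist");T=w["world_to_cam"];s=manip.sense()
o=-T[:3,:3].T@T[:3,3];R=Ro.from_euler("xyz",s["tool_rot"],degrees=True)
print("cam in tool",R.inv().apply(o-s["ee_pos"]).round(1),(R.inv().as_matrix()@T[:3,:3].T).round(2).tolist(),w["mtx"].round(0).tolist())
E
```

```text
[[622.2, -12.3, 12.0], [492.2, -27.7, 12.0], [459.3, 223.4, 12.0]]
[196 176  29  21 492] [546.8  78.3  64.1  92.3   9.1]
cam in tool [ 7.48e+01 -1.00e-01 -1.27e+02] [[0.0, -0.96, -0.3], [1.0, 0.0, 0.0], [0.0, -0.3, 0.96]] [[280.0, 0.0, 255.0], [0.0, 280.0, 189.0], [0.0, 0.0, 1.0]]
```

```bash
cat >> h.py <<'E'
def rows(wps,step=58,start=None):
    """wps: (pos,yaw unwrapped,opening). prints the rows to type, start from measured pose (position, levelled yaw)"""
    s=manip.sense();R=Ro.from_euler("xyz",s["tool_rot"],degrees=True);p=np.array(s["ee_pos"]);y=s["tool_rot"][2];out=[]
    for pos,yaw,op in wps:
        n=int(max(1,np.ceil(np.linalg.norm(pos-p)/step),np.ceil(abs(yaw-y)/10.5)));p0,y0=p.copy(),y
        for i in range(1,n+1):
            q=p0+(pos-p0)*i/n;yy=y0+(yaw-y0)*i/n
            G=Ro.from_euler("xyz",[180,0,yy],degrees=True)
            d=(R.inv().apply(q-p)/750).round(3);t=((R.inv()*G).as_rotvec()/(np.pi/2)).round(3)
            out.append([d.tolist(),t.tolist(),op]);p=p+R.apply(d*750);R=R*Ro.from_rotvec(t*np.pi/2)
        y=yaw
    for i in range(0,len(out),5): print(str(out[i:i+5]).replace(" ",""))
def st():
    s=manip.sense();print(round(s["clock"],2),*[np.round(s[k],1).tolist() for k in("ee_pos","tool_rot","force","finger_gap","gripper_force","qpos")])
E
python3 -c "
from h import *
rows([((310,190,285),207,1),((546,69,280),277,1)])"
```

```text
[[[-0.048,-0.046,-0.009],[-0.001,-0.0,-0.091],1],[[-0.04,-0.052,-0.009],[-0.0,-0.0,-0.092],1],[[-0.033,-0.057,-0.009],[-0.0,-0.0,-0.091],1],[[-0.024,-0.062,-0.009],[0.0,-0.0,-0.092],1],[[-0.015,-0.064,-0.009],[0.0,-0.0,-0.091],1]]
[[[-0.006,-0.066,-0.009],[0.0,-0.0,-0.092],1],[[-0.03,-0.041,0.001],[0.0,-0.0,-0.111],1],[[-0.022,-0.045,0.001],[0.0,-0.0,-0.111],1],[[-0.013,-0.049,0.001],[0.0,-0.0,-0.111],1],[[-0.006,-0.05,0.001],[0.0,-0.0,-0.111],1]]
[[[0.004,-0.05,0.001],[0.0,-0.0,-0.111],1],[[0.012,-0.049,0.001],[0.0,-0.0,-0.111],1],[[0.021,-0.046,0.001],[0.0,0.0,-0.112],1]]
```

```bash
python3 -m handwheel '[[[-0.048,-0.046,-0.009],[-0.001,0,-0.091],1],[[-0.04,-0.052,-0.009],[0,0,-0.092],1],[[-0.033,-0.057,-0.009],[0,0,-0.091],1],[[-0.024,-0.062,-0.009],[0,0,-0.092],1],[[-0.015,-0.064,-0.009],[0,0,-0.091],1]]'
python3 -m handwheel '[[[-0.006,-0.066,-0.009],[0,0,-0.092],1],[[-0.03,-0.041,0.001],[0,0,-0.111],1],[[-0.022,-0.045,0.001],[0,0,-0.111],1],[[-0.013,-0.049,0.001],[0,0,-0.111],1],[[-0.006,-0.05,0.001],[0,0,-0.111],1]]'
python3 -m handwheel '[[[0.004,-0.05,0.001],[0,0,-0.111],1],[[0.012,-0.049,0.001],[0,0,-0.111],1],[[0.021,-0.046,0.001],[0,0,-0.112],1],[[0,0,0],[0,0,0],1],[[0,0,0],[0,0,0],1]]'
python3 - <<'E'
from h import *
st();c=manip.capture("wrist");np.savez("w1.npz",**c);cv2.imwrite("pics/w1.png",c["img"])
E
```

```text
clock: 0.78
ee_pos: [290.2, 234.0, 278.9]
tool_rot: [179.9, 0.1, -161.0]
force: [-0.2, 0.4, -0.0]
finger_gap: 85.2
gripper_force: 0.0
clock: 1.4
ee_pos: [445.7, 120.6, 282.2]
tool_rot: [180.0, 0.1, -112.8]
force: [-0.1, 1.1, 0.4]
finger_gap: 85.4
gripper_force: 0.0
clock: 2.02
ee_pos: [544.9, 69.4, 279.6]
tool_rot: [179.9, 0.1, -83.1]
force: [0.3, -0.8, 0.0]
finger_gap: 85.9
gripper_force: 0.0
2.02 [544.9, 69.4, 279.6] [179.9, 0.1, -83.1] [0.3, -0.8, 0.0] 85.9 0.0 [7.2, 18.9, 12.4, 83.5, 0.1, -89.7]
```

View pics/w1.png

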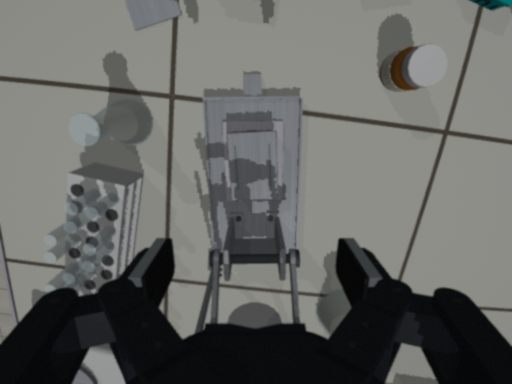

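The wrist view shows the press square to the tool: base plate corners at (204,97) and (301,97), the bed mould at about (230–276, 130–210), and the hinge ends at (214,257) and (293,257).

```bash
python3 - <<'E'
from h import *
c=dict(np.load("w1.npz"));P=cloud(c)
# base plate edges: gradient of gray along rows
g=cv2.GaussianBlur(cv2.cvtColor(c["img"],6),(3,3),0).astype(int)
for v in (106,112,118): print(v,g[v,196:310:2].tolist())
print('col',g[88:140:2,214].tolist(),g[88:140:2,290].tolist())
m=((P[...,2]>40)&(P[...,2]<58)).astype(np.uint8);m[:,:215]=0;m[:,290:]=0;m[:110]=0;m[225:]=0
m=cv2.morphologyEx(m,cv2.MORPH_OPEN,np.ones((3,3)))
n,l,s,ce=cv2.connectedComponentsWithStats(m);i=1+s[1:,4].argmax()
q=np.argwhere(l==i)[:,::-1];print(s[i],rect(onplane(c,q,48)[:,:2]),np.median(P[l==i][:,2]))
cs,_=cv2.findContours((l==i).astype(np.uint8),0,1);print(cv2.minAreaRect(max(cs,key=len)))
b=((P[...,2]>5)&(P[...,2]<25)).astype(np.uint8);b[:,:195]=0;b[:,312:]=0;b[:70]=0;b[200:]=0
b=cv2.morphologyEx(b,cv2.MORPH_OPEN,np.ones((5,5)))
L=[];Rr=[]
for v in range(102,190,4):
    u=np.flatnonzero(b[v]);L.append((u[0]-.5,v));Rr.append((u[-1]+.5,v))
for E in(L,Rr):
    w=onplane(c,E,12)[:,:2];vx,vy,x,y=cv2.fitLine(np.float32(w),cv2.DIST_HUBER,0,.01,.01).ravel();print("edge",np.degrees(np.arctan2(vy,vx)),x,y)
T=[]
for u in range(208,298,4):
    if 238<u<266: continue
    T.append((u,np.flatnonzero(b[:,u])[0]-.5))
w=onplane(c,T,12)[:,:2];vx,vy,x,y=cv2.fitLine(np.float32(w),cv2.DIST_HUBER,0,.01,.01).ravel();print("front",np.degrees(np.arctan2(vy,vx)),x,y)
print(onplane(c,[(204,97),(301,97)],12))
print(onplane(c,[(214,257),(293,257)],100))
E
```

```text
106 [142, 142, 142, 135, 112, 99, 113, 117, 116, 115, 117, 117, 115, 115, 118, 121, 122, 120, 120, 120, 121, 122, 123, 125, 123, 122, 121, 122, 123, 121, 120, 120, 122, 121, 122, 124, 123, 122, 123, 120, 121, 122, 121, 123, 124, 121, 122, 123, 121, 120, 120, 112, 101, 123, 134, 136, 140]
112 [142, 142, 142, 137, 116, 102, 113, 118, 117, 115, 117, 117, 115, 115, 117, 111, 110, 113, 113, 112, 107, 102, 103, 112, 110, 93, 96, 102, 103, 100, 93, 88, 89, 92, 101, 99, 88, 91, 112, 120, 121, 121, 121, 123, 124, 121, 122, 122, 121, 120, 120, 113, 104, 89, 61, 60, 66]
118 [142, 142, 142, 139, 120, 101, 111, 118, 118, 116, 117, 118, 115, 112, 109, 95, 82, 81, 80, 80, 81, 82, 82, 83, 82, 81, 80, 81, 82, 81, 80, 80, 81, 81, 82, 83, 82, 84, 99, 101, 109, 113, 113, 118, 123, 121, 121, 122, 121, 120, 119, 107, 106, 127, 135, 134, 137]
col [136, 107, 96, 96, 104, 119, 113, 111, 114, 115, 115, 115, 115, 116, 116, 116, 116, 116, 116, 116, 116, 116, 116, 116, 117, 118] [121, 98, 96, 98, 110, 117, 117, 121, 122, 123, 123, 122, 122, 122, 122, 122, 122, 122, 122, 122, 122, 122, 122, 122, 122, 122]
[ 226  130   52   71 3307] [547.6  74.4  63.4  91.7   9.7] 46.370778132436556
((252.3574981689453, 165.00677490234375), (68.5413818359375, 49.89584732055664), 87.27368927001953)
edge -82.44889 617.20245 60.825233
edge -82.45771 482.98053 44.228268
front 7.5943503 543.4911 -14.41691
[[623.18333711  -4.38408076  12.        ]
 [493.38915058 -20.2512425   12.        ]]
[[582.4705082  183.29983244 100.        ]
 [484.74031488 171.34051436 100.        ]]
```

```bash
python3 -c "
from h import *
rows([((434.5,-215,264),-74.3,1)])"
```

```text
[[[0.06,0.032,0.003],[0.0,0.001,-0.016],1],[[0.059,0.033,0.004],[0.0,0.0,-0.016],1],[[0.058,0.035,0.004],[0.0,0.0,-0.017],1],[[0.057,0.037,0.003],[0.0,0.0,-0.016],1],[[0.056,0.038,0.004],[0.0,0.0,-0.016],1]]
[[[0.056,0.039,0.003],[0.0,0.0,-0.016],1]]
```

```bash
python3 -m handwheel '[[[0.06,0.032,0.003],[0,0.001,-0.016],1],[[0.059,0.033,0.004],[0,0,-0.016],1],[[0.058,0.035,0.004],[0,0,-0.017],1],[[0.057,0.037,0.003],[0,0,-0.016],1],[[0.056,0.038,0.004],[0,0,-0.016],1]]' >/dev/null
python3 -m handwheel '[[[0.056,0.039,0.003],[0,0,-0.016],1],[[0,0,0],[0,0,0],1],[[0,0,0],[0,0,0],1]]' >/dev/null
cat >> h.py <<'E'
def mould(c,near,z,tol=9):
    P=cloud(c);m=((abs(P[...,2]-z)<tol)&(np.hypot(P[...,0]-near[0],P[...,1]-near[1])<80)).astype(np.uint8)
    m=cv2.morphologyEx(m,cv2.MORPH_OPEN,np.ones((3,3)));n,l,s,_=cv2.connectedComponentsWithStats(m)
    i=1+s[1:,4].argmax();q=np.argwhere(l==i)[:,::-1];w=onplane(c,q,z)[:,:2]
    return rect(w),w.mean(0).round(1),np.median(P[l==i][:,2]).round(1)
E
python3 - <<'E'
from h import *
st();c=manip.capture("wrist");np.savez("w2.npz",**c);cv2.imwrite("pics/w2.png",c["img"])
print(mould(c,(434,-215),32),mould(c,(593,-175),32))
print(mould(dict(np.load("w1.npz")),(547,75),48,8))
E
```

```text
3.08 [435.3, -214.7, 264.7] [-179.9, -0.0, -74.3] [0.2, 0.1, -1.4] 85.4 0.0 [-26.3, 11.6, 0.4, 78.7, 0.0, -132.0]
(array([ 435.2, -219.3,   63.4,   91.3,   15.8]), array([ 435.5, -220.3]), np.float64(30.4)) (array([ 592.5, -179.5,   64.8,   92.4,   -3.4]), array([ 592.5, -180.7]), np.float64(30.5))
(array([547.6,  74.4,  63.4,  91.7,   9.7]), array([547.8,  72.8]), np.float64(46.4))
```

```bash
python3 - <<'E'
from h import *
c=dict(np.load("w2.npz"));P=cloud(c);s=manip.sense()
T=Ro.from_euler("xyz",s["tool_rot"],degrees=True).inv().apply((P-s["ee_pos"]).reshape(-1,3)).reshape(P.shape)
for u in (150,160,168,174,338,346,354,362): print(u,[T[v,u].round(0).astype(int).tolist() for v in range(236,276,6)])
m=(T[...,2]<60)&(T[...,2]>-60);z=T[m];print(np.percentile(z[:,2],[90,98,99.5,100]))
rows([((434.9,-217.2,90),-74.2,1)])
E
```

```text
150 [[-123, -164, 267], [-134, -165, 266], [12, -49, -12], [12, -47, -18], [12, -45, -23], [11, -44, -26], [10, -43, -29]]
160 [[-123, -148, 267], [12, -46, -6], [12, -44, -12], [11, -43, -16], [8, -43, -17], [6, -43, -18], [3, -43, -18]]
168 [[-123, -135, 266], [11, -43, -5], [8, -43, -6], [5, -42, -7], [3, -42, -8], [0, -43, -8], [-4, -43, -9]]
174 [[-122, -126, 266], [-133, -127, 267], [-143, -128, 265], [-155, -129, 266], [-4, -43, 3], [-7, -43, 1], [-9, -43, 0]]
338 [[-123, 130, 266], [7, 43, 2], [4, 43, 1], [2, 43, 0], [-2, 43, 0], [-4, 43, -2], [-7, 43, -3]]
346 [[-123, 143, 267], [11, 45, -5], [11, 43, -11], [8, 43, -11], [7, 42, -15], [3, 43, -13], [1, 42, -15]]
354 [[-123, 155, 266], [11, 48, -5], [12, 46, -12], [11, 45, -16], [11, 43, -21], [9, 43, -23], [7, 43, -24]]
362 [[-123, 168, 266], [-133, 169, 266], [8, 53, -6], [12, 48, -18], [12, 46, -23], [12, 44, -27], [12, 43, -32]]
[-16.77455677  -3.84593012   0.13230142   2.89052477]
[[[0.001,0.001,0.058],[-0.001,-0.0,-0.0],1],[[0.001,0.0,0.058],[0.0,-0.0,-0.0],1],[[0.0,0.0,0.059],[0.0,-0.0,-0.0],1],[[0.001,0.001,0.058],[0.0,-0.0,-0.0],1]]
```

```bash
python3 -m handwheel '[[[0.003,0.0014,0.068],[-0.001,0,0],1],[[0,0,0.068],[0,0,0],1],[[0,0,0.068],[0,0,0],1],[[0,0,0.068],[0,0,0],1],[[0,0,0.05],[0,0,0],1]]'
python3 -m handwheel '[[[0,0,0.016],[0,0,0],1],[[0,0,0],[0,0,0],1],[[0,0,0],[0,0,0],1]]'
```

```text
clock: 3.75
ee_pos: [434.9, -215.9, 20.9]
tool_rot: [179.9, 0.1, -74.1]
force: [0.6, -0.7, 1.1]
finger_gap: 85.5
gripper_force: 0.0
clock: 4.12
ee_pos: [436.7, -218.4, 12.4]
tool_rot: [-179.9, -0.1, -74.3]
force: [0.3, -0.5, 0.1]
finger_gap: 85.3
gripper_force: 0.0
```

```bash
python3 -m handwheel '[[[0,0,0.0015],[0,0,0],0],[[0,0,0],[0,0,0],0],[[0,0,0],[0,0,0],0],[[0,0,0],[0,0,0],0],[[0,0,0],[0,0,0],0]]'
python3 -m handwheel '[[[0,0,0],[0,0,0],0],[[0,0,0],[0,0,0],0]]'
python3 - <<'E'
from h import *
for i in range(3):
    manip.capture("side");st()
E
```

```text
clock: 4.75
ee_pos: [436.0, -218.8, 11.2]
tool_rot: [-179.9, -0.1, -74.3]
force: [-0.5, -0.2, 6.7]
finger_gap: 63.4
gripper_force: 67.6
clock: 5.0
ee_pos: [436.0, -218.8, 11.2]
tool_rot: [-179.9, -0.1, -74.3]
force: [-0.4, 0.9, 7.2]
finger_gap: 63.0
gripper_force: 67.6
5.05 [436.0, -218.8, 11.2] [-179.9, -0.1, -74.3] [-0.4, 0.6, 6.6] 63.0 67.6 [-26.6, 25.9, -21.4, 42.6, -0.1, -132.3]
5.1 [436.0, -218.8, 11.2] [-179.9, -0.1, -74.3] [0.2, 0.5, 6.1] 63.2 67.6 [-26.6, 25.9, -21.4, 42.6, -0.1, -132.3]
5.15 [436.0, -218.8, 11.2] [-179.9, -0.1, -74.3] [-0.6, 0.9, 6.2] 63.2 67.6 [-26.6, 25.9, -21.4, 42.6, -0.1, -132.3]
```

```bash
python3 - <<'E'
from h import *
rows([((436,-218.8,130),-74.3,0),((548,74.6,140),-80.5,0),((548,74.6,75),-80.5,0)],50)
E
```

```text
[[[0.0,-0.0,-0.053],[-0.001,-0.001,-0.0],0],[[0.0,-0.0,-0.053],[0.0,-0.0,-0.0],0],[[0.0,-0.0,-0.052],[0.0,-0.0,-0.0],0],[[-0.048,-0.036,-0.002],[0.0,-0.0,0.01],0],[[-0.049,-0.035,-0.002],[0.0,-0.0,0.01],0]]
[[[-0.049,-0.034,-0.002],[0.0,-0.0,0.009],0],[[-0.049,-0.033,-0.002],[0.0,-0.0,0.01],0],[[-0.05,-0.033,-0.002],[0.0,-0.0,0.01],0],[[-0.051,-0.032,-0.002],[0.0,-0.0,0.01],0],[[-0.051,-0.031,-0.002],[0.0,-0.0,0.01],0]]
[[[-0.0,0.0,0.043],[0.0,-0.0,-0.0],0],[[-0.0,0.0,0.044],[0.0,-0.0,-0.0],0]]
```

```bash
python3 -m handwheel '[[[0,0,-0.03],[0,0,0],0],[[0,0,-0.053],[0,0,0],0],[[0,0,-0.052],[0,0,0],0],[[0,0,-0.023],[0,0,0],0],[[-0.048,-0.036,-0.002],[0,0,0.01],0]]'
python3 -m handwheel '[[[-0.049,-0.035,-0.002],[0,0,0.01],0],[[-0.049,-0.034,-0.002],[0,0,0.009],0],[[-0.049,-0.033,-0.002],[0,0,0.01],0],[[-0.05,-0.033,-0.002],[0,0,0.01],0],[[-0.051,-0.032,-0.002],[0,0,0.01],0]]'
python3 -m handwheel '[[[-0.051,-0.031,-0.002],[0,0,0.01],0],[[0,0,0],[0,0,0],0],[[0,0,0],[0,0,0],0]]'
python3 - <<'E'
from h import *
rows([((548,74.6,66),-80.5,0)],40)
E
```

```text
clock: 5.78
ee_pos: [452.3, -178.2, 131.7]
tool_rot: [-179.8, -0.2, -75.5]
force: [1.3, 0.8, -2.6]
finger_gap: 63.5
gripper_force: 66.9
clock: 6.4
ee_pos: [531.5, 34.7, 137.0]
tool_rot: [179.9, -0.0, -79.7]
force: [0.2, -0.5, -2.5]
finger_gap: 63.3
gripper_force: 66.9
clock: 6.78
ee_pos: [546.6, 75.0, 138.0]
tool_rot: [179.9, -0.0, -80.5]
force: [0.5, -1.0, -2.8]
finger_gap: 63.0
gripper_force: 66.9
[[[0.0,-0.001,0.048],[0.002,-0.0,0.0],0],[[0.001,-0.001,0.048],[-0.0,-0.0,0.0],0]]
```

```bash
python3 -m handwheel '[[[0,-0.001,0.048],[0.001,0,0],0],[[0.001,-0.0008,0.042],[0,0,0],0],[[0,0,0.004],[0,0,0],0],[[0,0,0],[0,0,0],0],[[0,0,0],[0,0,0],0]]'
python3 - <<'E'
from h import *
st();rows([((548,74.6,62),-80.5,0)],40)
E
```

```text
clock: 7.4
ee_pos: [550.1, 74.5, 69.6]
tool_rot: [-179.8, -0.0, -80.5]
force: [0.0, 0.0, -2.8]
finger_gap: 63.0
gripper_force: 66.8
7.4 [550.1, 74.5, 69.6] [-179.8, -0.0, -80.5] [0.0, 0.0, -2.8] 63.0 66.8 [7.7, 27.5, -7.4, 54.8, -0.0, -91.7]
[[[-0.001,0.003,0.01],[-0.002,-0.0,-0.0],0]]
```

```bash
python3 -m handwheel '[[[-0.0005,0.0025,0.005],[-0.001,0,0],0],[[0,0,0.003],[0,0,0],0],[[0,0,0],[0,0,0],0],[[0,0,0],[0,0,0],0]]'
python3 - <<'E'
from h import *
st();rows([((548,74.6,58.5),-80.5,0)],40)
E
```

```text
clock: 7.9
ee_pos: [546.9, 74.9, 61.9]
tool_rot: [179.9, -0.0, -80.5]
force: [-0.5, -1.0, -2.4]
finger_gap: 62.9
gripper_force: 66.8
7.9 [546.9, 74.9, 61.9] [179.9, -0.0, -80.5] [-0.5, -1.0, -2.4] 62.9 66.8 [7.8, 27.9, -8.1, 54.0, -0.0, -91.7]
[[[0.001,-0.001,0.005],[0.001,-0.0,0.0],0]]
```

```bash
python3 -m handwheel '[[[0,-0.0007,0.001],[0.0005,0,0],0],[[0,0,0.001],[0,0,0],0],[[0,0,0],[0,0,0],0]]'
python3 -m handwheel '[[[0,0,0.001],[0,0,0],0],[[0,0,0.001],[0,0,0],0],[[0,0,0],[0,0,0],0]]'
python3 -c "
from h import *
st();c=manip.capture('wrist');cv2.imwrite('pics/w3.png',c['img'])"
```

```text
clock: 8.28
ee_pos: [547.3, 74.9, 60.3]
tool_rot: [180.0, -0.0, -80.5]
force: [0.8, -0.9, -1.9]
finger_gap: 63.2
gripper_force: 66.8
clock: 8.65
ee_pos: [547.4, 74.9, 59.2]
tool_rot: [-180.0, -0.0, -80.5]
force: [-1.1, -0.1, 1.3]
finger_gap: 63.1
gripper_force: 67.5
8.65 [547.4, 74.9, 59.2] [-180.0, -0.0, -80.5] [-1.1, -0.1, 1.3] 63.1 67.5 [7.8, 28.1, -8.2, 53.6, -0.0, -91.7]
```

```bash
python3 -m handwheel '[[[0,0,0.0008],[0,0,0],0],[[0,0,0],[0,0,0],0],[[0,0,0],[0,0,0],0.95],[[0,0,0],[0,0,0],1],[[0,0,0],[0,0,0],1]]'
python3 -m handwheel '[[[0,0,0],[0,0,0],1],[[0,0,-0.02],[0,0,0],1],[[0,0,-0.06],[0,0,0],1],[[0,0,-0.075],[0,0,0],1],[[0,0,-0.075],[0,0,0],1]]'
python3 -m handwheel '[[[0,0,-0.075],[0,0,0],1],[[0,0,0],[0,0,0],1],[[0,0,0],[0,0,0],1]]'
python3 - <<'E'
from h import *
st();c=manip.capture("wrist");np.savez("w4.npz",**c);print(mould(c,(547,75),80,8))
t=manip.capture("top");cv2.imwrite("pics/x.png",t["img"]);print(mould(t,(547,75),80,8));
I=c["img"]; cv2.imwrite("pics/w4.png",cv2.resize(I[80:280,150:350],(600,600),interpolation=2))
E
```

```text
clock: 9.32
ee_pos: [547.5, 74.9, 58.2]
tool_rot: [-180.0, -0.0, -80.5]
force: [-1.1, -0.3, -0.6]
finger_gap: 85.3
gripper_force: 0.0
clock: 9.95
ee_pos: [547.3, 74.9, 233.6]
tool_rot: [-179.9, -0.0, -80.5]
force: [0.6, -0.9, 0.1]
finger_gap: 85.5
gripper_force: 0.0
clock: 10.32
ee_pos: [547.3, 74.9, 287.7]
tool_rot: [-179.9, -0.0, -80.5]
force: [-0.8, -0.3, -0.3]
finger_gap: 85.5
gripper_force: 0.0
10.32 [547.3, 74.9, 287.7] [-179.9, -0.0, -80.5] [-0.8, -0.3, -0.3] 85.5 0.0 [7.8, 19.1, 13.8, 84.6, -0.0, -91.7]
(array([548.3,  74.8,  63.4,  91.3,   9.6]), array([548.6,  73.4]), np.float64(78.4))
(array([550.7,  60. ,  54.2,  64.1, -80.9]), array([549.5,  58.4]), np.float64(80.8))
```

View pics/w4.png

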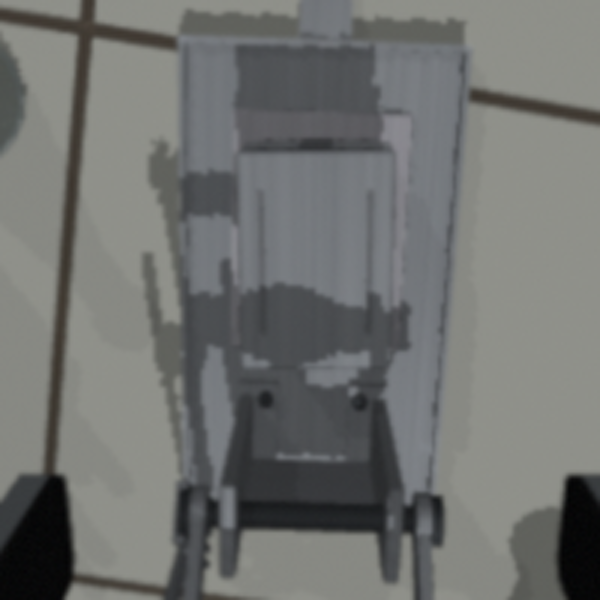

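The second mould (crop about (238–390,150–365)) sits square on the first. It reads (548.3,74.8) at 9.6° against (547.6,74.4) at 9.7° for the bed mould. Now mould_b.

```bash
python3 - <<'E'
from h import *
rows([((593,-178,264),-93.4,1)],55)
E
```

```text
[[[0.069,-0.001,0.006],[0.002,-0.0,0.029],1],[[0.068,-0.004,0.006],[-0.0,-0.0,0.028],1],[[0.068,-0.008,0.006],[-0.0,-0.0,0.029],1],[[0.068,-0.01,0.005],[-0.0,-0.0,0.029],1],[[0.067,-0.013,0.006],[-0.0,-0.0,0.028],1]]
```

```bash
python3 -m handwheel '[[[0.069,-0.001,0.006],[0,0,0.029],1],[[0.068,-0.004,0.006],[0,0,0.028],1],[[0.068,-0.008,0.006],[0,0,0.029],1],[[0.068,-0.01,0.005],[0,0,0.029],1],[[0.067,-0.013,0.006],[0,0,0.028],1]]' >/dev/null
python3 -m handwheel '[[[0,0,0],[0,0,0],1],[[0,0,0],[0,0,0],1]]' >/dev/null
python3 - <<'E'
from h import *
st();c=manip.capture("wrist");r=mould(c,(593,-178),32);print(r);a=r[0]
print(plan((a[0],a[1],11.2),a[4]-90))
E
```

```text
11.3 [592.9, -177.5, 263.8] [179.8, 0.1, -93.4] [-0.5, 0.6, -0.3] 84.9 0.0 [-16.7, 27.7, 23.2, 85.7, 0.0, -103.3]
(array([ 594.4, -178.9,   63.4,   91.5,   -3.3]), array([ 594.3, -181.1]), np.float64(30.4))
(array([ 0.0029, -0.0025,  0.3376]), array([ 0.0014,  0.0004, -0.0002]))
```

```bash
python3 -m handwheel '[[[0.002,-0.0015,0.068],[0.0008,0,0],1],[[0,0,0.068],[0,0,0],1],[[0,0,0.068],[0,0,0],1],[[0,0,0.068],[0,0,0],1],[[0,0,0.048],[0,0,0],1]]' >/dev/null
python3 -m handwheel '[[[0,0,0.0155],[0,0,0],1],[[0,0,0],[0,0,0],1],[[0,0,0],[0,0,0],1]]'
```

```text
clock: 12.35
ee_pos: [596.7, -179.5, 16.0]
tool_rot: [-179.7, -0.1, -93.3]
force: [0.4, 0.5, -0.0]
finger_gap: 85.5
gripper_force: 0.0
```

```bash
python3 -m handwheel '[[[0,0.002,0.005],[-0.0015,0,0],1],[[0,0,0],[0,0,0],1],[[0,0,0],[0,0,0],1]]'
```

```text
clock: 12.72
ee_pos: [593.6, -179.5, 10.4]
tool_rot: [180.0, -0.0, -93.4]
force: [-0.5, 0.1, -0.4]
finger_gap: 85.1
gripper_force: 0.0
```

Aligned, so I'll grip, then lift.

```bash
python3 -m handwheel '[[[0,-0.0005,-0.001],[0,0,0],0],[[0,0,0],[0,0,0],0],[[0,0,0],[0,0,0],0],[[0,0,0],[0,0,0],0],[[0,0,0],[0,0,0],0]]'
python3 -m handwheel '[[[0,0,0],[0,0,0],0],[[0,0,-0.02],[0,0,0],0],[[0,0,-0.05],[0,0,0],0],[[0,0,-0.06],[0,0,0],0],[[0,0,-0.06],[0,0,0],0]]'
python3 - <<'E'
from h import *
st();rows([((548,74.7,180),-80.5,0)],50)
E
```

```text
clock: 13.35
ee_pos: [594.3, -179.6, 11.3]
tool_rot: [180.0, -0.0, -93.4]
force: [-0.2, -1.0, 5.8]
finger_gap: 63.0
gripper_force: 68.3
clock: 13.98
ee_pos: [593.1, -179.0, 154.0]
tool_rot: [179.8, 0.0, -93.4]
force: [1.9, -0.6, -3.0]
finger_gap: 63.3
gripper_force: 67.6
13.97 [593.1, -179.0, 154.0] [179.8, 0.0, -93.4] [1.9, -0.6, -3.0] 63.3 67.6 [-16.8, 30.3, 11.0, 70.9, -0.0, -103.4]
[[[-0.056,0.013,-0.006],[0.002,0.0,-0.024],0],[[-0.056,0.012,-0.005],[0.0,0.0,-0.024],0],[[-0.056,0.009,-0.006],[0.0,0.0,-0.023],0],[[-0.057,0.007,-0.006],[0.0,0.0,-0.024],0],[[-0.057,0.005,-0.006],[0.0,0.0,-0.024],0]]
[[[-0.057,0.002,-0.005],[0.0,0.0,-0.024],0]]
```

```bash
python3 -m handwheel '[[[-0.056,0.013,-0.006],[0.001,0,-0.024],0],[[-0.056,0.012,-0.005],[0,0,-0.024],0],[[-0.056,0.009,-0.006],[0,0,-0.023],0],[[-0.057,0.007,-0.006],[0,0,-0.024],0],[[-0.057,0.005,-0.006],[0,0,-0.024],0]]' >/dev/null
python3 -m handwheel '[[[-0.057,0.002,-0.005],[0,0,-0.024],0],[[0,0,0],[0,0,0],0],[[0,0,0.05],[0,0,0],0],[[0,0,0.04],[0,0,0],0],[[0,0,0.01],[0,0,0],0]]'
python3 -m handwheel '[[[0,0,0],[0,0,0],0],[[0,0,0],[0,0,0],0]]'
python3 -c "
from h import *
rows([((548,74,95),-80.5,0)],40)"
```

```text
clock: 15.22
ee_pos: [547.0, 73.1, 101.2]
tool_rot: [179.7, -0.0, -80.6]
force: [-0.2, 0.3, -3.1]
finger_gap: 63.6
gripper_force: 67.5
clock: 15.48
ee_pos: [550.4, 73.9, 105.1]
tool_rot: [-179.8, -0.0, -80.5]
force: [1.0, 0.3, -2.6]
finger_gap: 63.3
gripper_force: 67.5
[[[-0.001,0.003,0.013],[-0.002,-0.0,-0.0],0]]
```

```bash
python3 -m handwheel '[[[-0.0005,0.001,0.006],[-0.001,0,0],0],[[0,0,0.004],[0,0,0],0],[[0,0,0],[0,0,0],0],[[0,0,0],[0,0,0],0]]'
python3 -m handwheel '[[[0,0,0],[0,0,0],0]]'
```

```text
clock: 15.98
ee_pos: [548.4, 74.4, 96.2]
tool_rot: [179.9, -0.0, -80.5]
force: [-0.7, -0.1, -1.9]
finger_gap: 63.4
gripper_force: 67.5
clock: 16.1
ee_pos: [548.5, 74.4, 96.3]
tool_rot: [179.9, -0.0, -80.5]
force: [0.5, 0.3, -3.1]
finger_gap: 62.8
gripper_force: 67.5
```

```bash
python3 -m handwheel '[[[0.0003,0.0004,0.002],[0,0,0],0],[[0,0,0.002],[0,0,0],0],[[0,0,0],[0,0,0],0]]'
python3 -m handwheel '[[[0,0,0.001],[0,0,0],0],[[0,0,0.001],[0,0,0],0],[[0,0,0],[0,0,0],0]]'
python3 -m handwheel '[[[0,0,0.0008],[0,0,0],0],[[0,0,0],[0,0,0],0]]'
```

```text
clock: 16.48
ee_pos: [548.0, 74.0, 93.0]
tool_rot: [179.9, -0.0, -80.5]
force: [1.2, 0.5, -2.3]
finger_gap: 62.9
gripper_force: 67.5
clock: 16.85
ee_pos: [548.1, 74.1, 91.6]
tool_rot: [179.9, -0.0, -80.5]
force: [0.3, 0.1, -2.7]
finger_gap: 63.0
gripper_force: 67.5
clock: 17.1
ee_pos: [548.2, 74.1, 91.3]
tool_rot: [180.0, -0.0, -80.5]
force: [-0.6, -0.7, -0.8]
finger_gap: 63.1
gripper_force: 67.8
```

Contact is starting. I'll settle it, release, lift and look.

```bash
python3 -m handwheel '[[[0,0,0.001],[0,0,0],0],[[0,0,0],[0,0,0],0],[[0,0,0],[0,0,0],0.95],[[0,0,0],[0,0,0],1],[[0,0,0],[0,0,0],1]]'
python3 -m handwheel '[[[0,0,0],[0,0,0],1],[[0,0,-0.02],[0,0,0],1],[[0,0,-0.06],[0,0,0],1],[[0,0,-0.075],[0,0,0],1],[[0,0,-0.075],[0,0,0],1]]' >/dev/null
python3 -m handwheel '[[[0,0,-0.06],[0,0,0],1],[[0,0,0],[0,0,0],1],[[0,0,0],[0,0,0],1]]' >/dev/null
python3 - <<'E'
from h import *
st();c=manip.capture("wrist");np.savez("w5.npz",**c);print(mould(c,(547,75),112,8))
P=cloud(c)
m=(P[...,2]>150)&(P[...,2]<340)&(c["range_z"]>0)&(P[...,1]>120)&(P[...,0]>440)
t=manip.capture("top");np.savez("t5.npz",**t);Q=cloud(t)
d=t["img"].max(2)<45;m=d&(Q[...,2]>230)&(Q[...,2]<340);m[:150]=0;m[215:]=0;m[:,:115]=0;m[:,165:]=0
n,l,s,_=cv2.connectedComponentsWithStats(m.astype(np.uint8));i=1+s[1:,4].argmax();q=Q[l==i];print(s[i],q.mean(0),np.median(q[:,2]),rect(q[:,:2]))
x=q[:,:2]@[[.9913,-.1314],[.1314,.9913]]-[552.3,3];print("bar press xy",x.min(0),x.max(0),x.mean(0))
sd=manip.capture("side");np.savez("s5.npz",**sd)
a=cv2.resize(t["img"][150:215,115:245],(780,390));b=cv2.resize(c["img"][60:260,150:350],(400,400));
e=cv2.resize(sd["img"][100:230,180:290],(340,400))
cv2.imwrite("pics/c5.png",np.hstack([b,e]))
E
```

```text
clock: 17.73
ee_pos: [548.3, 74.1, 90.2]
tool_rot: [179.9, -0.0, -80.5]
force: [-0.2, 0.1, 0.2]
finger_gap: 85.4
gripper_force: 0.0
18.73 [548.2, 74.2, 308.0] [180.0, -0.0, -80.5] [-0.1, -0.7, -0.5] 85.4 0.0 [7.7, 19.2, 16.9, 87.8, -0.0, -91.8]
(array([549.2,  73.8,  63.4,  90.9,   9.6]), array([549.4,  72.5]), np.float64(110.4))
[135 168   8  31 167] [521.97507979 247.16083369 306.50914929] 307.011896061711 [522.5 248.   15.   82.1 -84.3]
bar press xy [-42.56401114 165.66023679] [ 39.39536654 182.29757089] [ -2.38916986 173.42300895]
```

View pics/c5.png

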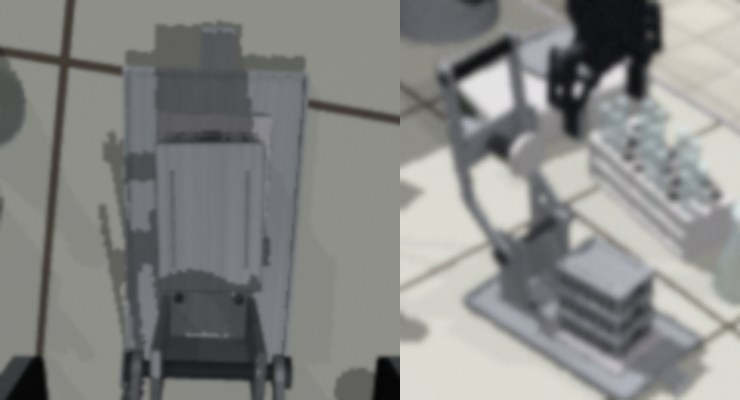

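The three-mould column stands square in both the wrist and side views (offset about 1.3 mm). The black crossbar is at side crop (480,55). It measures about press y +170, z 300, so q is about 0.28. Next, above the bar.

```bash
python3 - <<'E'
from h import *
rows([((547,74,365),-80.5,1),((524.5,245.4,360),-172.5,1)])
E
```

```text
[[[0.0,0.001,-0.039],[0.003,-0.0,-0.0],1],[[0.0,-0.0,-0.039],[-0.0,-0.0,-0.0],1],[[-0.026,-0.001,0.001],[-0.0,-0.0,0.114],1],[[-0.025,0.004,0.0],[-0.0,-0.0,0.113],1],[[-0.024,0.008,0.001],[-0.0,-0.0,0.114],1]]
[[[-0.023,0.012,0.001],[-0.0,-0.0,0.113],1],[[-0.02,0.016,0.0],[-0.0,-0.0,0.114],1],[[-0.016,0.019,0.001],[-0.0,0.0,0.113],1],[[-0.014,0.023,0.001],[-0.0,0.0,0.114],1],[[-0.009,0.023,0.001],[-0.0,0.0,0.114],1]]
[[[-0.004,0.026,0.0],[-0.0,0.0,0.113],1]]
```

```bash
python3 -m handwheel '[[[0,0.001,-0.039],[0.001,0,0],1],[[0,0,-0.039],[0,0,0],1],[[-0.026,-0.001,0.001],[0,0,0.114],1],[[-0.025,0.004,0],[0,0,0.113],1],[[-0.024,0.008,0.001],[0,0,0.114],1]]' >/dev/null
python3 -m handwheel '[[[-0.023,0.012,0.001],[0,0,0.113],1],[[-0.02,0.016,0],[0,0,0.114],1],[[-0.016,0.019,0.001],[0,0,0.113],1],[[-0.014,0.023,0.001],[0,0,0.114],1],[[-0.009,0.023,0.001],[0,0,0.114],1]]' >/dev/null
python3 -m handwheel '[[[-0.004,0.026,0],[0,0,0.113],1],[[0,0,0],[0,0,0],1],[[0,0,0],[0,0,0],1]]' >/dev/null
python3 - <<'E'
from h import *
st();c=manip.capture("wrist");np.savez("w6.npz",**c);cv2.imwrite("pics/w6.png",c["img"]);P=cloud(c)
m=(P[...,2]>285)&(P[...,2]<325)&(P[...,1]>150)&(c["img"].max(2)<70)
s=manip.sense();T=Ro.from_euler("xyz",s["tool_rot"],degrees=True).inv().apply((P-s["ee_pos"]).reshape(-1,3)).reshape(P.shape)
m&=(abs(T[...,1])<30)&(T[...,2]>20)
q=P[m];print(len(q),q.mean(0),rect(q[:,:2]),np.percentile(q[:,2],95));print(T[m].min(0),T[m].max(0))
E
```

```text
20.5 [525.0, 245.3, 361.0] [-179.9, -0.1, -172.3] [0.2, -0.1, 0.3] 85.3 0.0 [25.1, 23.0, 30.2, 97.3, -0.1, 17.4]
2944 [518.7036225  246.9090623  303.72695656] [519.2 246.9  19.   99.7 -81.8] 306.29375819749663
[-44.21699912  -7.32082745  52.76539786] [55.36440098 12.00567561 75.55029372]
```

View pics/w6.png

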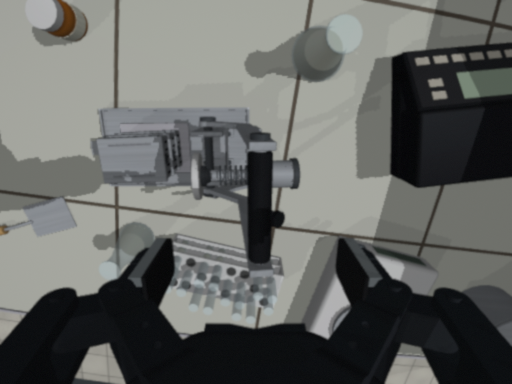

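The black sleeve is at (260,140–262), centred between the open fingers. The spring barrel at (280,172) is far below it. I'll descend and grip.

```bash
python3 -m handwheel '[[[0.006,0.003,0.03],[0,0,0],1],[[0,0,0.04],[0,0,0],1],[[0,0,0.019],[0,0,0],1],[[0,0,0],[0,0,0],0.6],[[0,0,0],[0,0,0],0.5]]'
python3 -m handwheel '[[[0,0,0],[0,0,0],0.3],[[0,0,0],[0,0,0],0.25],[[0,0,0],[0,0,0],0],[[0,0,0],[0,0,0],0],[[0,0,0],[0,0,0],0]]'
python3 -m handwheel '[[[0,0,0],[0,0,0],0],[[0,0,0],[0,0,0],0]]'
```

```text
clock: 21.18
ee_pos: [521.0, 247.4, 296.2]
tool_rot: [180.0, 0.1, -172.5]
force: [-0.2, -0.7, 1.1]
finger_gap: 51.6
gripper_force: 0.0
clock: 21.8
ee_pos: [520.6, 247.9, 295.8]
tool_rot: [180.0, 0.1, -172.5]
force: [0.9, 2.2, 4.5]
finger_gap: 16.1
gripper_force: 58.6
clock: 22.05
ee_pos: [520.6, 247.9, 295.8]
tool_rot: [180.0, 0.1, -172.5]
force: [-0.8, 2.0, 5.3]
finger_gap: 16.4
gripper_force: 58.7
```

```bash
python3 - <<'E'
import numpy as np
th=np.r_[1.9:0.45:-0.1];y=-210*np.cos(th);z=210*np.sin(th)
for a,b,t in zip(np.diff(y)/750,-np.diff(z)/750,th[1:]): print(round(t,2),round(a,4),round(b,4))
E
```

```text
1.8 -0.0269 -0.0077
1.7 -0.0275 -0.005
1.6 -0.0279 -0.0022
1.5 -0.028 0.0006
1.4 -0.0278 0.0034
1.3 -0.0273 0.0061
1.2 -0.0266 0.0088
1.1 -0.0255 0.0114
1.0 -0.0243 0.0139
0.9 -0.0228 0.0163
0.8 -0.021 0.0185
0.7 -0.0191 0.0205
0.6 -0.0169 0.0223
0.5 -0.0146 0.0239
```

```bash
python3 -m handwheel '[[[0,-0.027,-0.0077],[0,0,0],0],[[0,-0.0275,-0.005],[0,0,0],0],[[0,0,0],[0,0,0],0]]'
python3 -m handwheel '[[[0,-0.0279,-0.0022],[0,0,0],0],[[0,-0.028,0.0006],[0,0,0],0],[[0,-0.0278,0.0034],[0,0,0],0],[[0,0,0],[0,0,0],0],[[0,0,0],[0,0,0],0]]'
```

```text
clock: 22.42
ee_pos: [526.1, 206.9, 307.0]
tool_rot: [179.9, 0.2, -172.5]
force: [-2.0, 1.2, 11.2]
finger_gap: 16.1
gripper_force: 58.8
clock: 23.05
ee_pos: [534.6, 143.8, 304.8]
tool_rot: [-179.9, 0.2, -172.5]
force: [0.7, -1.7, 9.0]
finger_gap: 16.1
gripper_force: 61.9
```

```bash
python3 -m handwheel '[[[0,-0.0273,0.0051],[0,0,0],0],[[0,-0.0266,0.0088],[0,0,0],0],[[0,-0.0255,0.0114],[0,0,0],0],[[0,0,0],[0,0,0],0],[[0,0,0],[0,0,0],0]]'
python3 -m handwheel '[[[0,-0.0243,0.0139],[0,0,0],0],[[0,-0.0228,0.0163],[0,0,0],0],[[0,-0.021,0.0185],[0,0,0],0],[[0,0,0],[0,0,0],0],[[0,0,0],[0,0,0],0]]'
```

```text
clock: 23.68
ee_pos: [542.4, 84.8, 284.1]
tool_rot: [-179.9, 0.1, -172.5]
force: [5.2, -0.1, 1.9]
finger_gap: 16.1
gripper_force: 62.1
clock: 24.3
ee_pos: [549.0, 34.0, 246.2]
tool_rot: [-179.9, 0.0, -172.5]
force: [6.1, 0.8, -2.8]
finger_gap: 16.0
gripper_force: 62.7
```

```bash
python3 -m handwheel '[[[-0.001,-0.0191,0.0205],[0,0,0],0],[[0,-0.0169,0.0223],[0,0,0],0],[[0,0,0],[0,0,0],0],[[0,0,0],[0,0,0],0]]'
python3 -m handwheel '[[[-0.0005,-0.0146,0.0239],[0,0,0],0],[[0,0,0],[0,0,0],0],[[0,0,0],[0,0,0],0]]'
python3 - <<'E'
import numpy as np
th=np.arange(.5,.1,-.025);y=-210*np.cos(th);z=210*np.sin(th)
for a,b,t in zip(np.diff(y)/750,-np.diff(z)/750,th[1:]): print(round(t,3),round(2.166-t,3),round(a,4),round(b,4),'z',round(100+210*np.sin(t),1))
E
```

```text
clock: 24.8
ee_pos: [552.5, 7.1, 213.7]
tool_rot: [-179.9, -0.1, -172.5]
force: [5.1, 1.2, -1.4]
finger_gap: 15.6
gripper_force: 61.9
clock: 25.18
ee_pos: [554.0, -3.6, 195.8]
tool_rot: [-179.9, -0.1, -172.5]
force: [4.2, 1.5, -3.5]
finger_gap: 16.1
gripper_force: 61.7
0.475 1.691 -0.0033 0.0062 z 196.0
0.45 1.716 -0.0031 0.0063 z 191.3
0.425 1.741 -0.003 0.0063 z 186.6
0.4 1.766 -0.0028 0.0064 z 181.8
0.375 1.791 -0.0026 0.0065 z 176.9
0.35 1.816 -0.0025 0.0065 z 172.0
0.325 1.841 -0.0023 0.0066 z 167.1
0.3 1.866 -0.0022 0.0067 z 162.1
0.275 1.891 -0.002 0.0067 z 157.0
0.25 1.916 -0.0018 0.0068 z 152.0
0.225 1.941 -0.0016 0.0068 z 146.9
0.2 1.966 -0.0015 0.0068 z 141.7
0.175 1.991 -0.0013 0.0069 z 136.6
0.15 2.016 -0.0011 0.0069 z 131.4
0.125 2.041 -0.001 0.0069 z 126.2
```

```bash
H="python3 -m handwheel"; f(){ tr '\n' ' '|sed 's/tool_rot.*force/force/;s/grip.*//';echo; }
$H '[[[0,-0.0033,0.0062],[0,0,0],0],[[0,0,0],[0,0,0],0]]'|f
$H '[[[0,-0.0016,0.0031],[0,0,0],0],[[0,0,0],[0,0,0],0]]'|f
$H '[[[0,-0.0016,0.0032],[0,0,0],0],[[0,0,0],[0,0,0],0]]'|f
$H '[[[0,-0.0015,0.0032],[0,0,0],0],[[0,0,0],[0,0,0],0]]'|f
$H '[[[0,-0.0015,0.0032],[0,0,0],0],[[0,0,0],[0,0,0],0]]'|f
$H '[[[0,-0.0014,0.0032],[0,0,0],0],[[0,0,0],[0,0,0],0]]'|f
$H '[[[0,-0.0014,0.0032],[0,0,0],0],[[0,0,0],[0,0,0],0]]'|f
$H '[[[0,-0.0013,0.0032],[0,0,0],0],[[0,0,0],[0,0,0],0]]'|f
$H '[[[0,-0.0013,0.0032],[0,0,0],0],[[0,0,0],[0,0,0],0]]'|f
$H '[[[0,-0.0013,0.0032],[0,0,0],0],[[0,0,0],[0,0,0],0]]'|f
```

```text
clock: 25.42 ee_pos: [554.2, -5.3, 192.2] force: 61.9 
clock: 25.68 ee_pos: [554.4, -6.1, 190.6] force: 62.1 
clock: 25.92 ee_pos: [554.5, -7.2, 188.2] force: 62.3 
clock: 26.18 ee_pos: [554.7, -8.2, 186.2] force: 62.6 
clock: 26.42 ee_pos: [554.9, -9.1, 183.8] force: 63.6 
clock: 26.68 ee_pos: [555.0, -9.9, 182.0] force: 63.9 
clock: 26.92 ee_pos: [555.1, -10.9, 179.6] force: 63.7 
clock: 27.18 ee_pos: [555.3, -11.8, 177.2] force: 63.9 
clock: 27.42 ee_pos: [555.3, -12.7, 174.9] force: 64.0 
clock: 27.68 ee_pos: [555.5, -13.6, 172.6] force: 64.0
```

```bash
H="python3 -m handwheel"; f(){ grep -E 'clock|ee_pos|^force'|tr '\n' ' ';echo; }
$H '[[[0,-0.0012,0.0033],[0,0,0],0],[[0,0,0],[0,0,0],0]]'|f
$H '[[[0,-0.0012,0.0033],[0,0,0],0],[[0,0,0],[0,0,0],0]]'|f
$H '[[[0,-0.0012,0.0033],[0,0,0],0],[[0,0,0],[0,0,0],0]]'|f
$H '[[[0,-0.0011,0.0033],[0,0,0],0],[[0,0,0],[0,0,0],0]]'|f
$H '[[[0,-0.0011,0.0033],[0,0,0],0],[[0,0,0],[0,0,0],0]]'|f
$H '[[[0,-0.0011,0.0033],[0,0,0],0],[[0,0,0],[0,0,0],0]]'|f
$H '[[[0,-0.001,0.0034],[0,0,0],0],[[0,0,0],[0,0,0],0]]'|f
$H '[[[0,-0.001,0.0034],[0,0,0],0],[[0,0,0],[0,0,0],0]]'|f
$H '[[[0,-0.001,0.0034],[0,0,0],0],[[0,0,0],[0,0,0],0]]'|f
```

```text
clock: 27.92 ee_pos: [555.6, -14.9, 169.3] force: [-3.9, 4.6, 3.5] 
clock: 28.18 ee_pos: [555.7, -15.7, 166.8] force: [-3.3, 4.8, 5.5] 
clock: 28.42 ee_pos: [555.8, -16.3, 164.8] force: [-4.4, 5.1, 7.3] 
clock: 28.68 ee_pos: [555.9, -16.9, 163.1] force: [-6.1, 5.7, 10.0] 
clock: 28.92 ee_pos: [556.0, -17.3, 161.4] force: [-7.2, 6.9, 14.9] 
clock: 29.18 ee_pos: [556.1, -18.3, 158.6] force: [-6.4, 5.9, 10.8] 
clock: 29.42 ee_pos: [556.3, -19.2, 155.4] force: [-5.3, 7.1, 9.1] 
clock: 29.68 ee_pos: [556.3, -19.9, 152.8] force: [-5.3, 6.7, 10.3] 
clock: 29.92 ee_pos: [556.5, -20.6, 150.2] force: [-5.3, 6.3, 9.8]
```

Click 2 is clear at TCP z of about 161 (14.9 to 9 N), and click 1 was at about 181, which matches the geometry. Click 3 should come near z 140 and its notch near 130.

```bash
H="python3 -m handwheel"; f(){ grep -E 'clock|ee_pos|^force'|tr '\n' ' ';echo; }
$H '[[[0.0005,-0.0004,0.003],[0,0,0],0],[[0,0,0],[0,0,0],0]]'|f
$H '[[[0.0005,-0.0004,0.003],[0,0,0],0],[[0,0,0],[0,0,0],0]]'|f
$H '[[[0,-0.0005,0.003],[0,0,0],0],[[0,0,0],[0,0,0],0]]'|f
$H '[[[0,-0.0005,0.003],[0,0,0],0],[[0,0,0],[0,0,0],0]]'|f
$H '[[[0,-0.0005,0.003],[0,0,0],0],[[0,0,0],[0,0,0],0]]'|f
```

```text
clock: 30.18 ee_pos: [556.5, -21.1, 148.2] force: [-5.0, 5.8, 10.4] 
clock: 30.42 ee_pos: [556.5, -21.5, 146.3] force: [-4.9, 5.8, 12.8] 
clock: 30.68 ee_pos: [556.6, -22.0, 144.4] force: [-5.4, 4.7, 13.7] 
clock: 30.92 ee_pos: [556.7, -22.2, 142.9] force: [-6.4, 5.2, 17.0] 
clock: 31.18 ee_pos: [556.8, -22.7, 140.7] force: [-6.0, 6.5, 17.3]
```

```bash
H="python3 -m handwheel"; f(){ grep -E 'clock|ee_pos|^force'|tr '\n' ' ';echo; }
$H '[[[0,-0.0004,0.0025],[0,0,0],0],[[0,0,0],[0,0,0],0]]'|f
$H '[[[0,-0.0004,0.0025],[0,0,0],0],[[0,0,0],[0,0,0],0]]'|f
$H '[[[0,-0.0003,0.0025],[0,0,0],0],[[0,0,0],[0,0,0],0]]'|f
```

```text
clock: 31.42 ee_pos: [556.8, -23.0, 139.2] force: [-7.8, 7.6, 18.9] 
clock: 31.68 ee_pos: [556.9, -23.6, 136.6] force: [-5.3, 5.4, 13.8] 
clock: 31.92 ee_pos: [556.9, -23.9, 134.8] force: [-6.7, 5.5, 14.6]
```

Click 3 has passed at z of about 138 (18.9 to 13.8 N). I'll go a little further into its notch and check.

```bash
H="python3 -m handwheel"; f(){ grep -E 'clock|ee_pos|^force|grip'|tr '\n' ' ';echo; }
$H '[[[0,-0.0003,0.0028],[0,0,0],0],[[0,0,0],[0,0,0],0]]'|f
$H '[[[0,-0.0003,0.0026],[0,0,0],0],[[0,0,0],[0,0,0],0],[[0,0,0],[0,0,0],0]]'|f
python3 - <<'E'
from h import *
sd=manip.capture("side");c=manip.capture("wrist");st()
a=cv2.resize(sd["img"][130:260,160:320],(492,400));b=cv2.resize(c["img"][60:384,:],(300,190))
cv2.imwrite("pics/end.png",np.hstack([a,np.vstack([b,np.zeros((210,300,3),np.uint8)])]))
E
```

```text
clock: 32.17 ee_pos: [557.0, -24.3, 132.9] force: [-6.5, 4.4, 16.6] gripper_force: 68.0 
clock: 32.55 ee_pos: [557.0, -24.6, 131.1] force: [-6.1, 4.5, 17.5] gripper_force: 68.2 
32.65 [557.0, -24.5, 131.1] [-180.0, 0.2, -172.5] [-7.0, 4.5, 17.9] 15.9 68.2 [-2.5, 24.3, -2.3, 63.2, 0.0, -10.1]
```

View pics/end.png

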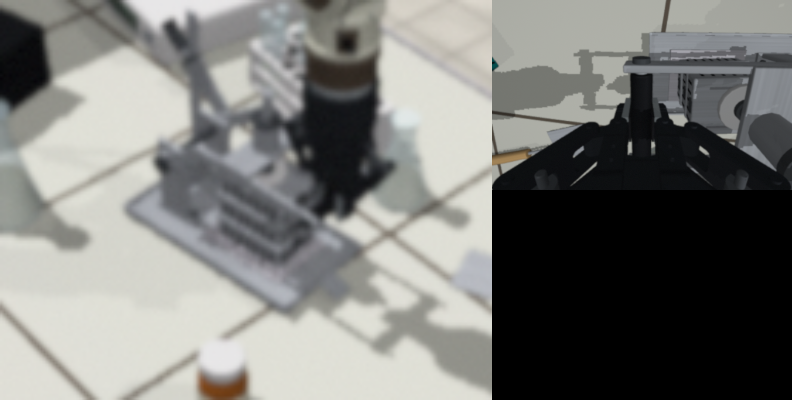

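The lever is down, with the foot on the top mould and the crossbar in the grip. The estimate is q≈2.01. One small step more brings it to the notch at 2.03.

```bash
H="python3 -m handwheel"; f(){ grep -E 'clock|ee_pos|^force|grip'|tr '\n' ' ';echo; }
$H '[[[0.0005,0.0003,0.002],[0,0,0],0],[[0,0,0],[0,0,0],0],[[0,0,0],[0,0,0],0]]'|f
$H '[[[0,0,0],[0,0,0],0],[[0,0,0],[0,0,0],0],[[0,0,0],[0,0,0],0],[[0,0,0],[0,0,0],0]]'|f
python3 - <<'E'
from h import *
c=dict(np.load("t5.npz"));t=manip.capture("top");P=cloud(t);T=t["world_to_cam"]
# foot/mould check from side: height of top mould
s=manip.capture("side");Q=cloud(s)
m=(abs(Q[...,0]-548)<60)&(abs(Q[...,1]-75)<60)&(Q[...,2]>100)&(Q[...,2]<125);print(m.sum(),np.percentile(Q[m],[10,50,90],axis=0).round(1))
d=np.abs(t["img"].astype(int)-c["img"]).max(2)>60;d[140:215,110:260]=0;n,l,st_,ce=cv2.connectedComponentsWithStats(d.astype(np.uint8));print([(st_[i].tolist()) for i in range(1,n) if st_[i,4]>25])
E
```

```text
clock: 33.02 ee_pos: [557.0, -24.7, 129.9] force: [-6.2, 3.4, 18.7] gripper_force: 68.3 
clock: 33.52 ee_pos: [557.0, -24.7, 129.9] force: [-5.5, 3.3, 18.2] gripper_force: 68.3 
186 [[518.6  28.7 103.8]
 [551.4  50.1 113.5]
 [574.5  73.3 120.9]]
[[192, 107, 6, 14, 45], [141, 112, 5, 20, 29], [150, 121, 6, 10, 33], [195, 124, 6, 16, 62], [208, 215, 18, 111, 384], [254, 215, 3, 16, 26], [145, 227, 9, 24, 109], [155, 227, 17, 13, 84], [232, 231, 1, 32, 32], [147, 233, 52, 44, 138], [253, 234, 4, 32, 89], [252, 268, 4, 35, 70], [133, 313, 11, 12, 84], [145, 314, 42, 70, 727], [224, 327, 16, 5, 40], [225, 335, 30, 49, 814], [103, 347, 41, 37, 508]]
```

```bash
python3 -c "
from cell import manip
print(manip.finish_job())"
```

```text
the job is handed in; nothing more can be done
None
```

I handed the job in with the two moulds stacked squarely on the bed mould (about 1–2 mm off) and the lever held at an estimated q of 2.02, with the foot on the top mould; I felt clicks 2 and 3, placed click 1 from its spacing, and stopped well short of the fourth.

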